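Zero the nip unit and crank it two turns

ROBOT

A 6-joint arm with a two-finger parallel gripper is mounted at the origin on the work surface. World frame = base frame: x ahead of the robot, y to its left, z up, the work surface at z = 0. Lengths are in mm, angles in rad, forces in N, time in s.
With the tool pointing down it reaches from about 400 to 925 mm from the base axis. Payload 3.4 kg.
Tool frame: the origin (TCP) lies at the very end of the fingers, on their centre line; the grasp point (between the pads) lies 19 mm behind it; z points along the fingers, y is the line along which they close (so a half turn about z gives the same grasp; the last joint's range is limited). The gripper opens to 85 mm and grips with 20 to 120 N. Pads are 22 mm wide; open, the fingers measure 114 mm over their backs; the gripper's body (76 mm by 85 mm) begins 54 mm behind the grasp point. The pads swing forward as they close: fully open they stand 13 mm farther back than shut.
Start: joints at [-1.325, 0.307, 1.506, -0, 1.328, -0.073], TCP at [180.743, -545.86, 231.305] pointing down, gripper open.
Joint ranges: [-3.12, 3.12], [-1.05, 2.28], [0.14, 2.33], [-1.42, 4.57], [0.1, 2.73], [-2.68, 2.68]. Speed limits (rad/s): [2.57, 2.57, 3.14, 3.14, 3.14, 3.14].

INTERFACE

Orientations are given as a unit quaternion [x, y, z, w].
In Python, from plant import bot gives the robot as it stands.
- The arm moves only by the shell command python3 nudge.py 'ROWS' [OPENING] [FORCE]. ROWS is rows parted by semicolons, their numbers by spaces, 1 to 8 of them, each of 6 numbers: dx, dy, dz in mm, then a rotation vector rx, ry, rz in rad; each row shifts and turns the commanded pose from where the row before left it, along the tool's axes as they then stand; what a row does not reach is not made up. A row lasts 1/12 s, in which the tool goes at most 41.7 mm and 0.125 rad, less where a joint would pass 70% of its speed; a pose out of reach is approached as far as the arm can. OPENING is the finger opening in mm, set as the command begins (- or left out keeps the last). The fingers move at their own pace and stop on an object; FORCE is the grip in N (left out, the last holds). Time passes only in rows, so rows that do not move let the fingers close. It prints the time, the measured TCP pose, the force, the opening and the grip force at its end.
- bot.get_state(): the state, without advancing time (a new reading comes with each control period).
- bot.read_camera(name): name is "side" or "top" or "wrist"; returns the picture (480x640x3 uint8, red, green, blue); there is no depth.
- bot.get_calibration(name): a dict with "K" (3x3 intrinsics, pixels), "rvec" (rotation vector, rad) and "tvec" (3), from world to camera coordinates, as OpenCV has them. Camera axes: x right, y down, z forward; pixel columns grow to the right and rows downward; lengths in mm; the calibration is good to about 2 mm. A picture is of the moment at which its call begins: read the wrist's pose just before it. get_calibration takes no time and is no camera call; for the wrist camera it gives the pose at the moment of the call.
- bot.close_job(): hands the job in; it is judged then, once.
The state is a dict: "time_s": time; "joint_pos": joint angles; "joint_vel": joint speeds; "joint_torque": joint torques, N m; "tcp_pos": TCP position; "tcp_rot": TCP orientation; "contact_force": force on the tool from outside, world axes, zero at the start; "torque": the same for the moment, N m; "finger_gap": finger opening in mm; "gripper_force": force on a finger pad.
Only numpy, scipy, OpenCV 4.12 (cv2) and the standard library are available. Lean on these libraries where they do the work, as an engineer would, in place of code of your own. Each camera call takes 0.05 s, during which the arm holds its last target. There are 200 camera calls.

TASK

Set the roller nip: gently wind the red-handled crank anticlockwise (seen from above) until you feel it come up against its end stop, then crank exactly two full turns clockwise from that stop and let go. The unit only stands on the bench, so do not shove it out of place, and leave the loose parts around it where they are.

Things in the scene. Friction and masses are not known exactly. Their poses are not given: they have to be found in the camera images.
- unit: White cast nip unit, 6.5 kg, standing loose on the bench (a sideways push of some 25 N on the handle would shift or rock it): foot plate 200 x 180 x 14 mm, two cheeks and a bridge 85 x 124 mm whose top is 118 mm above the bench, a black rubber roller between the cheeks. Origin: centre of the underside; z up. The crank stands on top of the bridge.
- crank_axis (a point): Point on the vertical crank axis, 150 mm above the bench, fixed to the unit. z up. The crank's hub here is 34 mm wide and ends 152 mm above the bench. The end stop is hidden inside: it is firm, its direction is different every time, and no dial or mark shows the turns.
- crank: Steel hand crank on the vertical axis through its origin (134 mm above the bench). Its x axis points along the arm to the handle, 60 mm out; arm 18 mm wide, its top 148.5 mm above the bench. It takes 0.12 N m to turn (2 N at the handle) and stays where left. It starts 0.3 to 1.35 turns clockwise of its stop and turns on freely past the two turns.
- handle (a point): Middle of the part of the crank's handle to grasp: a red upright plastic sleeve, 21 mm in diameter and 60 mm tall (152 to 212 mm above the bench), turning freely on its pin, 60 mm from the crank axis. This point lies on the sleeve's axis, 188 mm above the bench. It turns with the sleeve, so its yaw means nothing.
- shoe_face (a point): Centre of the underside of the round brass presser shoe (72 mm across, 8 mm thick) that hangs from the screw between bridge and roller, on the crank axis; it is 78 mm above the unit's origin at the stop and sinks 1 mm per clockwise turn of the crank, too little to be read from its pose. It swivels freely, so its yaw means nothing.
- bush_a: Loose black plastic bush, 44 mm in diameter, 60 mm tall, standing on the bench; leave it alone. Origin: centre of its underside.
- bush_b: Loose steel bush, 52 mm in diameter, 35 mm tall, standing on the bench; leave it alone. Origin: centre of its underside.
- tray: Loose open blue parts tray 120 x 100 x 45 mm; leave it alone. Origin: centre of its underside.
- driver: Loose screwdriver with a yellow handle lying on the bench; leave it alone. Its x axis points to the tip.
- foot_corner (a point): Top of the corner of the unit's foot plate at its +x, +y side (100 and 90 mm from the unit's origin, 14 mm up).

How it is judged:
By the outcome, as a careful person would: the job done as asked, in the order asked, and still so for the second after the job is handed in, with the robot touching nothing.
It also fails if it takes over 72 s, if anything falls off the work surface, if the arm or the gripper's body presses on something with over 40 N, if the wrist force passes 120 N, or if a joint passes its speed limit or range.

## Working session

There is one attempt and no reset: what is moved stays moved. The work goes in short steps, Python scripts to look and compute and a shell command to move; the robot and the scene stay as the last step left them, time stands still between calls to the robot, and variables do not carry over. Pictures are saved under pics/ and viewed, at most 10 in all, crops included, and the job is handed in when it is done.

```bash
ls; mkdir -p pics; python3 - <<'E'
from plant import bot
import cv2
for n in("top","side"):
    cv2.imwrite(f"pics/{n}0.png",bot.read_camera(n)[:,:,::-1])
    c=bot.get_calibration(n);print(n,c)
s=bot.get_state();print(s)
E
```

```text
nudge.py
pics
plant.py
top {'K': array([[564.21762202,   0.        , 320.95112082],
       [  0.        , 564.21762202, 249.27635957],
       [  0.        ,   0.        ,   1.        ]]), 'rvec': array([ 2.14855225, -2.209108  ,  0.09370534]), 'tvec': array([  26.63620162,  614.57103912, 1177.65492134])}
side {'K': array([[488.523545  ,   0.        , 319.79888414],
       [  0.        , 488.523545  , 240.5735618 ],
       [  0.        ,   0.        ,   1.        ]]), 'rvec': array([ 0.29173322, -2.63814126,  1.43213975]), 'tvec': array([605.18257105, 161.36917009, 948.86399292])}
{'time_s': 0.1, 'joint_pos': array([-1.32448630e+00,  3.07512781e-01,  1.50755289e+00, -1.97221758e-05,
        1.32842816e+00, -7.34931448e-02]), 'joint_vel': array([-0.00025801, -0.00116254, -0.00359051, -0.00110711, -0.00085883,
       -0.00042403]), 'joint_torque': array([ 2.36599817e-04, -4.58529103e+01, -2.52607781e+01, -6.75399269e-05,
        5.55800900e-03, -3.68855197e-06]), 'tcp_pos': array([ 180.58502541, -545.23016428,  230.46099229]), 'tcp_rot': array([ 9.87242133e-01,  1.59223323e-01, -9.15716224e-05, -9.46216201e-04]), 'contact_force': array([ 1.04188781, -0.04454723,  0.22127552]), 'torque': array([-0.01541543,  0.00158059, -0.03138132]), 'gripper_force': 0.0, 'finger_gap': 85.45660615697001}
```
View pics/top0.png

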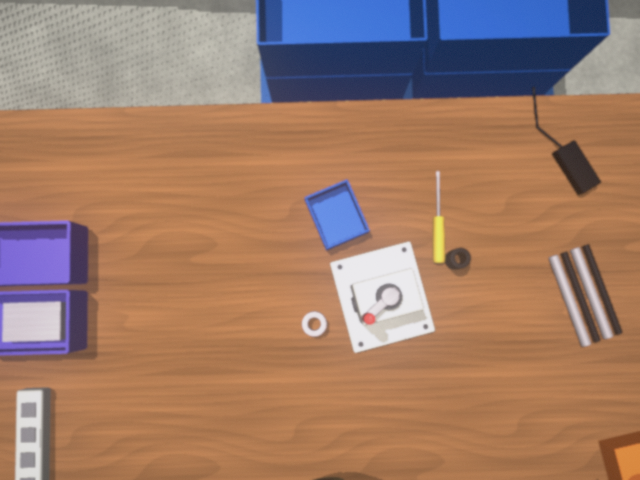

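View pics/side0.png

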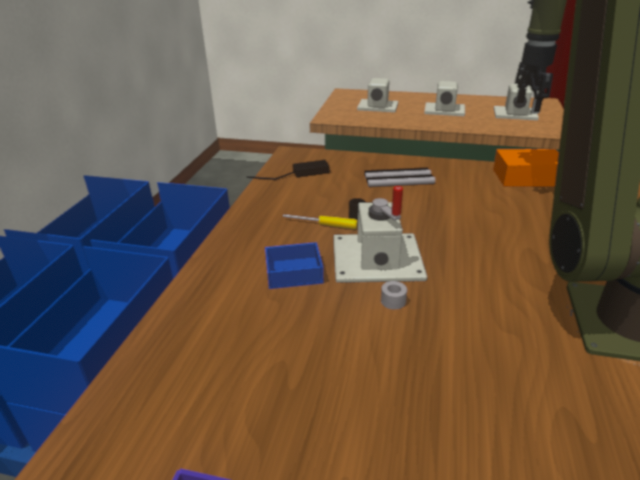

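The top view shows the unit at about (383,297), with the hub at (389,296) and the red handle at (369,318). The tray, driver and bushes lie around it. The side view shows the handle at (397,200). Next I'll triangulate.

```bash
cat > h.py <<'E'
import numpy as np,cv2
from scipy.spatial.transform import Rotation as R
def P(c): return cv2.Rodrigues(c["rvec"])[0],np.array(c["tvec"]).ravel(),c["K"]
def ray(c,uv):
    r,t,K=P(c); d=r.T@np.linalg.solve(K,[*uv,1]); return -r.T@t,d/np.linalg.norm(d)
def plane(c,uv,z):
    o,d=ray(c,uv); return o+d*(z-o[2])/d[2]
def tri(a,b):
    (o,d),(p,e)=a,b
    s=np.linalg.lstsq(np.c_[d,-e],p-o,rcond=None)[0]
    x,y=o+d*s[0],p+e*s[1]; return (x+y)/2,np.linalg.norm(x-y)
def red(im,sel=None):
    h=cv2.cvtColor(im,cv2.COLOR_RGB2HSV)
    m=(((h[...,0]<6)|(h[...,0]>174))&(h[...,1]>150)&(h[...,2]>90)).astype(np.uint8)
    n,l,s,c=cv2.connectedComponentsWithStats(m)
    return [(tuple(np.round(c[i],1)),s[i].tolist()) for i in range(1,n) if s[i][4]>15]
E
python3 - <<'E'
from h import *;from plant import bot
im={n:cv2.imread(f"pics/{n}0.png")[:,:,::-1] for n in("top","side")}
C={n:bot.get_calibration(n) for n in im}
for n in im: print(n,red(im[n]))
s=bot.get_state();Rt=R.from_quat(s["tcp_rot"]).as_matrix();print(Rt.round(3))
for uv in[(369,318),(389,296),(383,297)]:print(plane(C["top"],uv,150).round(1))
w=bot.get_calibration("wrist");o,d=ray(w,(320,240));print("wrist cam",o.round(1),d.round(3),w["K"][0,0], "in tool",Rt.T@(o-s["tcp_pos"]))
t=im["top"][225:365,310:480];cv2.imwrite("pics/c1.png",cv2.resize(t,None,fx=4,fy=4,interpolation=cv2.INTER_CUBIC)[:,:,::-1])
E
```

```text
top []
side [((np.float64(396.8), np.float64(200.0)), [393, 186, 9, 29, 214])]
[[ 0.949  0.314 -0.   ]
 [ 0.314 -0.949  0.002]
 [ 0.    -0.002 -1.   ]]
[471.5 -77.4 150. ]
[ 512.  -116.8  150. ]
[ 510.4 -105.4  150. ]
wrist cam [ 247.3 -521.9  373.5] [-0.264 -0.084 -0.961] 393.4369765871128 in tool [  70.67315305   -1.4192269  -142.98719824]
```

View pics/c1.png

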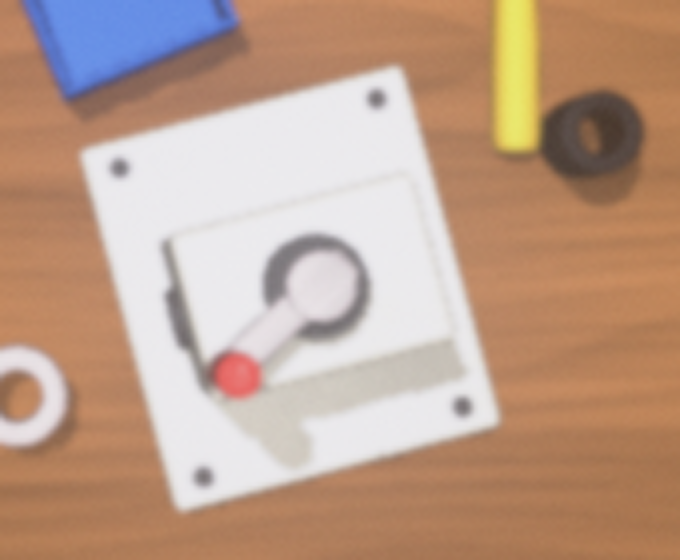

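```bash
python3 nudge.py '0 0 -33 0 0 0.106;0 0 -33 0 0 0.106;0 0 -33 0 0 0.107;22 -32 0 0 0 0;22 -32 0 0 0 0;22 -32 0 0 0 0;22 -32 0 0 0 0;22 -32 0 0 0 0' 60
python3 nudge.py '22 -32 0 0 0 0;22 -32 0 0 0 0;22 -32 0 0 0 0;22 -32 0 0 0 0;22 -32 0 0 0 0;22 -32 0 0 0 0;22 -32 0 0 0 0;22 -32 0 0 0 0'
python3 nudge.py '22 -32 0 0 0 0;0 0 0 0 0 0;0 0 0 0 0 0;0 0 0 0 0 0'
python3 - <<'E'
from h import *;from plant import bot
s=bot.get_state();print(s["tcp_pos"],R.from_quat(s["tcp_rot"]).as_matrix().round(3).tolist(),s["contact_force"])
c=bot.get_calibration("wrist");im=bot.read_camera("wrist")
np.savez("w1.npz",im=im,**c)
cv2.imwrite("pics/w1.png",im[:,:,::-1]);print(red(im))
E
```

```text
time_s: 0.77
tcp_pos: [291.0, -384.0, 329.9]
tcp_rot: [1.0, -0.0, -0.0, -0.0]
contact_force: [1.7, 0.2, 0.3]
finger_gap: 59.6
gripper_force: 0.0
time_s: 1.43
tcp_pos: [466.8, -127.7, 330.1]
tcp_rot: [1.0, 0.0, -0.0, -0.0]
contact_force: [0.9, -0.9, -1.1]
finger_gap: 59.5
gripper_force: 0.0
time_s: 1.77
tcp_pos: [487.9, -97.6, 329.8]
tcp_rot: [1.0, 0.001, -0.001, 0.0]
contact_force: [-0.6, -0.1, -0.5]
finger_gap: 59.9
gripper_force: 0.0
[487.85433853 -97.57707258 329.77624489] [[1.0, 0.002, -0.002], [0.002, -1.0, -0.0], [-0.002, 0.0, -1.0]] [-0.64257946 -0.12734381 -0.54365832]
[((np.float64(284.9), np.float64(248.3)), [272, 222, 29, 46, 629])]
```

View pics/w1.png

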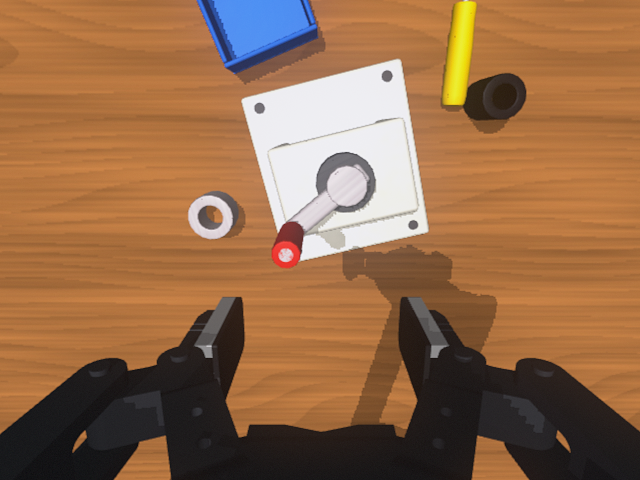

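The wrist view shows the handle's top at (286,254) and the hub's top at (348,187). I'll combine these with the top view.

```bash
python3 - <<'E'
from h import *;from plant import bot
w=dict(np.load("w1.npz"));im=w["im"];T=bot.get_calibration("top");S=bot.get_calibration("side")
hsv=cv2.cvtColor(im,cv2.COLOR_RGB2HSV)
# handle top: bright red/white disc
m=((hsv[...,2]>190)&((hsv[...,0]<12)|(hsv[...,0]>168))&(hsv[...,1]>15)).astype(np.uint8);m[:, :265]=0;m[:,310:]=0;m[:235]=0;m[275:]=0
k=cv2.findContours(m,0,2)[0];k=max(k,key=cv2.contourArea);print("top disc",cv2.minEnclosingCircle(k))
# dark collar ring + hub
g=(hsv[...,2]<130).astype(np.uint8);g[:145]=0;g[220:]=0;g[:,:310]=0;g[:,385:]=0
k2=max(cv2.findContours(g,0,2)[0],key=cv2.contourArea);print("collar",cv2.minEnclosingCircle(k2))
ht=cv2.minEnclosingCircle(k)[0];hb=(348,187)
for n,a,b,z in(("handle",ht,(369.25,318.75),212),("hub",hb,(390.75,296.5),152)):
    print(n,tri(ray(w,a),ray(T,b)),plane(w,a,z),plane(T,b,z))
print("side handle top/mid",tri(ray(w,ht),ray(S,(397.5,186.5))))
cv2.imwrite("pics/w1c.png",cv2.resize(im[140:290,255:385],None,fx=4,fy=4,interpolation=cv2.INTER_CUBIC)[:,:,::-1])
E
```

```text
top disc ((285.5811462402344, 255.14659118652344), 14.698578834533691)
collar ((344.8927001953125, 181.84710693359375), 30.18679428100586)
handle (array([472.79717855, -72.26632856, 215.53634271]), np.float64(0.08459966310510579)) [471.64367028 -71.90068836 212.        ] [472.63190163 -72.60089295 212.        ]
hub (array([ 511.12090408, -118.64316873,  158.13376471]), np.float64(0.9902746645969387)) [ 510.38059214 -118.60552003  152.        ] [ 510.93603818 -119.87062504  152.        ]
side handle top/mid (array([473.08298106, -72.12727136, 215.15027223]), np.float64(0.7583875552071543))
```

View pics/w1c.png

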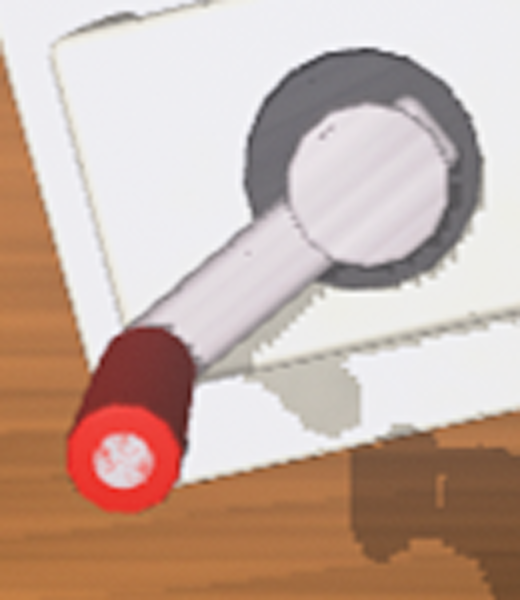

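Two views put the axis at about (510.9, -118.1) and the handle at (472.3, -72.5), top near z = 213. That gives a radius of 59.7 mm, which agrees with the text. I'll approach with the fingers open.

```bash
python3 nudge.py '-7.8 -12.5 0 0 0 0;-7.8 -12.5 0 0 0 0;0 0 35 0 0 0;0 0 35 0 0 0;0 0 35 0 0 0;0 0 30 0 0 0;0 0 20 0 0 0;0 0 5 0 0 0'
python3 nudge.py '0 0 0 0 0 0;0 0 0 0 0 0;0 0 0 0 0 0'
python3 - <<'E'
from h import *;from plant import bot
s=bot.get_state();print(s["tcp_pos"],s["contact_force"])
im=bot.read_camera("wrist");cv2.imwrite("pics/w2.png",im[:,:,::-1]);print(red(im))
E
```

```text
time_s: 2.48
tcp_pos: [468.6, -71.9, 167.2]
tcp_rot: [1.0, -0.0, -0.004, -0.001]
contact_force: [0.2, 0.5, -0.4]
finger_gap: 60.3
gripper_force: 0.0
time_s: 2.73
tcp_pos: [473.9, -73.0, 172.1]
tcp_rot: [1.0, 0.0, 0.002, 0.0]
contact_force: [0.2, -0.6, 0.5]
finger_gap: 59.5
gripper_force: 0.0
[473.93566604 -72.98647807 172.09527611] [ 0.22464319 -0.62082288  0.47693646]
[((np.float64(319.8), np.float64(344.0)), [288, 275, 66, 127, 6151])]
```

View pics/w2.png

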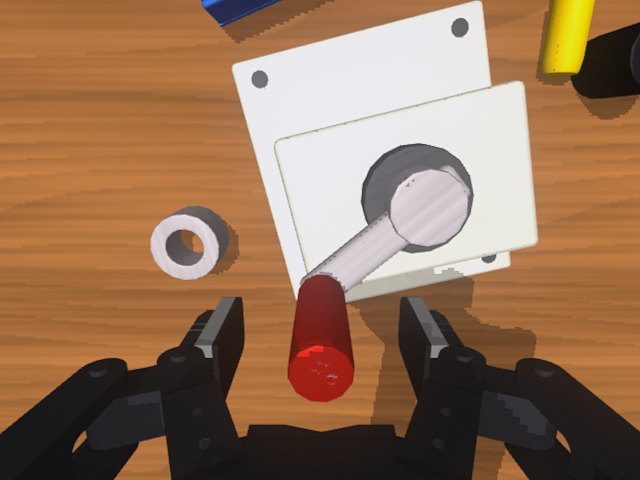

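The handle is centred between the pads: handle x ≈ 320, pads at 230 and 415. I'll close gently.

```bash
python3 nudge.py '-1.5 0 0 0 0 0;0 0 0 0 0 0;0 0 0 0 0 0;0 0 0 0 0 0;0 0 0 0 0 0;0 0 0 0 0 0;0 0 0 0 0 0;0 0 0 0 0 0' 15 20; python3 nudge.py '0 0 0 0 0 0;0 0 0 0 0 0'
cat > chk.py <<'E'
from h import *;from plant import bot
import sys
C=np.array([510.9,-118.1]);s=bot.get_state()
d=s["tcp_pos"][:2]-C;r=np.linalg.norm(d);u=d/r;t=np.array([-u[1],u[0]]);f=s["contact_force"][:2]
print("t %.2f ang %.1f r %.1f Ftan(ccw+) %.1f Frad %.1f |F|z %.1f pos %s"%(s["time_s"],np.degrees(np.arctan2(d[1],d[0])),r,f@t,f@u,s["contact_force"][2],s["tcp_pos"].round(1)))
open("log.txt","a").write(repr([s["time_s"],*s["tcp_pos"],*s["contact_force"]])+"\n")
sys.exit(0 if abs(f@t)<float(sys.argv[1]) and abs(f@u)<15 else 1)
E
python3 chk.py 9
python3 - <<'E'
import numpy as np
a=130;p=lambda a:60*np.array([np.cos(np.radians(a)),np.sin(np.radians(a))])
for k in range(0,36):
    d=p(a+10)-p(a);print(a,"->",a+10,(d*[1,-1]).round(1));a+=10
E
```

```text
time_s: 3.45
tcp_pos: [471.5, -72.7, 170.8]
tcp_rot: [1.0, 0.0, 0.0, 0.0]
contact_force: [-0.1, 0.5, 5.7]
finger_gap: 20.4
gripper_force: 20.8
time_s: 3.62
tcp_pos: [471.5, -72.7, 170.8]
tcp_rot: [1.0, 0.0, 0.0, 0.0]
contact_force: [-1.0, 0.6, 5.8]
finger_gap: 20.5
gripper_force: 20.8
t 3.62 ang 131.0 r 60.1 Ftan(ccw+) 0.3 Frad 1.1 |F|z 5.8 pos [471.5 -72.7 170.8]
130 -> 140 [-7.4  7.4]
140 -> 150 [-6.   8.6]
150 -> 160 [-4.4  9.5]
160 -> 170 [-2.7 10.1]
170 -> 180 [-0.9 10.4]
180 -> 190 [ 0.9 10.4]
190 -> 200 [ 2.7 10.1]
200 -> 210 [4.4 9.5]
210 -> 220 [6.  8.6]
220 -> 230 [7.4 7.4]
230 -> 240 [8.6 6. ]
240 -> 250 [9.5 4.4]
250 -> 260 [10.1  2.7]
260 -> 270 [10.4  0.9]
270 -> 280 [10.4 -0.9]
280 -> 290 [10.1 -2.7]
290 -> 300 [ 9.5 -4.4]
300 -> 310 [ 8.6 -6. ]
310 -> 320 [ 7.4 -7.4]
320 -> 330 [ 6.  -8.6]
330 -> 340 [ 4.4 -9.5]
340 -> 350 [  2.7 -10.1]
350 -> 360 [  0.9 -10.4]
360 -> 370 [ -0.9 -10.4]
370 -> 380 [ -2.7 -10.1]
380 -> 390 [-4.4 -9.5]
390 -> 400 [-6.  -8.6]
400 -> 410 [-7.4 -7.4]
410 -> 420 [-8.6 -6. ]
420 -> 430 [-9.5 -4.4]
430 -> 440 [-10.1  -2.7]
440 -> 450 [-10.4  -0.9]
450 -> 460 [-10.4   0.9]
460 -> 470 [-10.1   2.7]
470 -> 480 [-9.5  4.4]
480 -> 490 [-8.6  6. ]
```

Gripped at angle 131°, with little load. I'll start anticlockwise; the first 100° are known to be free.

```bash
python3 nudge.py '-7.4 7.4 0 0 0 0;-6 8.6 0 0 0 0;-4.4 9.5 0 0 0 0' >/dev/null; python3 chk.py 9; python3 nudge.py '0 0 0 0 0 0;0 0 0 0 0 0' ; python3 chk.py 9
```

```text
t 3.87 ang 160.5 r 60.5 Ftan(ccw+) -3.1 Frad -1.0 |F|z 3.6 pos [453.9 -97.9 170.8]
time_s: 4.03
tcp_pos: [453.4, -99.5, 170.8]
tcp_rot: [1.0, -0.0, 0.0, 0.001]
contact_force: [-1.7, -1.7, 6.3]
finger_gap: 20.2
gripper_force: 20.9
t 4.03 ang 162.0 r 60.4 Ftan(ccw+) 2.1 Frad 1.1 |F|z 6.3 pos [453.4 -99.5 170.8]
```

```bash
python3 nudge.py '-2.7 10.1 0 0 0 0;-0.9 10.4 0 0 0 0;0.9 10.4 0 0 0 0;2.7 10.1 0 0 0 0;4.4 9.5 0 0 0 0;6 8.6 0 0 0 0' >/dev/null; python3 chk.py 9; python3 nudge.py '7.4 7.4 0 0 0 0' >/dev/null; python3 chk.py 9;python3 nudge.py '4.3 3 0 0 0 0' >/dev/null; python3 chk.py 9;python3 nudge.py '4.3 3 0 0 0 0' >/dev/null; python3 chk.py 9
```

```text
t 4.53 ang -140.1 r 60.9 Ftan(ccw+) -2.9 Frad -3.1 |F|z 5.7 pos [ 464.1 -157.2  170.7]
t 4.62 ang -130.4 r 60.9 Ftan(ccw+) -2.5 Frad -2.9 |F|z 6.9 pos [ 471.4 -164.5  170.7]
t 4.70 ang -124.5 r 60.8 Ftan(ccw+) -2.9 Frad -0.6 |F|z 6.9 pos [ 476.5 -168.2  170.7]
t 4.78 ang -120.3 r 60.8 Ftan(ccw+) -2.5 Frad -2.2 |F|z 7.8 pos [ 480.3 -170.6  170.7]
```

```bash
n(){ :; }; 
python3 nudge.py '3.2 1.5 0 0 0 0'>o && python3 chk.py 6.5 && python3 nudge.py '3.2 1.5 0 0 0 0'>o && python3 chk.py 6.5 && python3 nudge.py '3.2 1.4 0 0 0 0'>o && python3 chk.py 6.5 && python3 nudge.py '3.4 0.9 0 0 0 0'>o && python3 chk.py 6.5 && python3 nudge.py '3.4 0.9 0 0 0 0'>o && python3 chk.py 6.5 && python3 nudge.py '3.4 0.9 0 0 0 0'>o && python3 chk.py 6.5 && python3 nudge.py '3.5 0.3 0 0 0 0'>o && python3 chk.py 6.5 && python3 nudge.py '3.5 0.3 0 0 0 0'>o && python3 chk.py 6.5 && python3 nudge.py '3.5 0.3 0 0 0 0'>o && python3 chk.py 6.5 && python3 nudge.py '3.5 -0.3 0 0 0 0'>o && python3 chk.py 6.5 && python3 nudge.py '3.5 -0.3 0 0 0 0'>o && python3 chk.py 6.5 && python3 nudge.py '3.5 -0.3 0 0 0 0'>o && python3 chk.py 6.5
```

```text
t 4.87 ang -116.8 r 60.7 Ftan(ccw+) -2.3 Frad -0.5 |F|z 7.6 pos [ 483.5 -172.3  170.7]
t 4.95 ang -113.8 r 60.8 Ftan(ccw+) -1.7 Frad -1.2 |F|z 7.9 pos [ 486.3 -173.7  170.7]
t 5.03 ang -110.7 r 60.8 Ftan(ccw+) -1.5 Frad -2.7 |F|z 6.6 pos [ 489.4 -174.9  170.7]
t 5.12 ang -107.4 r 60.6 Ftan(ccw+) -2.5 Frad -0.1 |F|z 7.1 pos [ 492.7 -176.   170.7]
t 5.20 ang -104.1 r 60.7 Ftan(ccw+) -2.1 Frad -0.1 |F|z 7.2 pos [ 496.1 -176.9  170.7]
t 5.28 ang -100.9 r 60.7 Ftan(ccw+) -3.0 Frad -1.3 |F|z 7.8 pos [ 499.5 -177.7  170.7]
t 5.37 ang -97.6 r 60.6 Ftan(ccw+) -2.4 Frad 0.7 |F|z 6.9 pos [ 502.9 -178.2  170.7]
t 5.45 ang -94.3 r 60.6 Ftan(ccw+) -2.8 Frad -1.1 |F|z 7.5 pos [ 506.4 -178.5  170.7]
t 5.53 ang -91.0 r 60.6 Ftan(ccw+) -2.6 Frad -1.4 |F|z 7.7 pos [ 509.8 -178.7  170.7]
t 5.62 ang -87.7 r 60.5 Ftan(ccw+) -2.4 Frad -0.7 |F|z 7.0 pos [ 513.4 -178.6  170.7]
t 5.70 ang -84.3 r 60.5 Ftan(ccw+) -2.9 Frad -0.9 |F|z 7.9 pos [ 516.9 -178.3  170.7]
t 5.78 ang -81.1 r 60.5 Ftan(ccw+) -1.7 Frad -1.4 |F|z 6.6 pos [ 520.3 -177.9  170.7]
```

```bash

python3 nudge.py '3.4 -0.9 0 0 0 0'>o && python3 chk.py 6.5 && python3 nudge.py '3.4 -0.9 0 0 0 0'>o && python3 chk.py 6.5 && python3 nudge.py '3.4 -0.9 0 0 0 0'>o && python3 chk.py 6.5 && python3 nudge.py '3.2 -1.5 0 0 0 0'>o && python3 chk.py 6.5 && python3 nudge.py '3.2 -1.5 0 0 0 0'>o && python3 chk.py 6.5 && python3 nudge.py '3.2 -1.5 0 0 0 0'>o && python3 chk.py 6.5 && python3 nudge.py '2.9 -2 0 0 0 0'>o && python3 chk.py 6.5 && python3 nudge.py '2.9 -2 0 0 0 0'>o && python3 chk.py 6.5 && python3 nudge.py '2.8 -2 0 0 0 0'>o && python3 chk.py 6.5 && python3 nudge.py '2.5 -2.5 0 0 0 0'>o && python3 chk.py 6.5 && python3 nudge.py '2.5 -2.5 0 0 0 0'>o && python3 chk.py 6.5 && python3 nudge.py '2.5 -2.5 0 0 0 0'>o && python3 chk.py 6.5 && python3 nudge.py '2 -2.9 0 0 0 0'>o && python3 chk.py 6.5 && python3 nudge.py '2 -2.9 0 0 0 0'>o && python3 chk.py 6.5 && python3 nudge.py '2 -2.9 0 0 0 0'>o && python3 chk.py 6.5 && python3 nudge.py '1.5 -3.2 0 0 0 0'>o && python3 chk.py 6.5 && python3 nudge.py '1.5 -3.2 0 0 0 0'>o && python3 chk.py 6.5 && python3 nudge.py '1.5 -3.2 0 0 0 0'>o && python3 chk.py 6.5 && python3 nudge.py '0.9 -3.4 0 0 0 0'>o && python3 chk.py 6.5 && python3 nudge.py '0.9 -3.4 0 0 0 0'>o && python3 chk.py 6.5 && python3 nudge.py '0.9 -3.4 0 0 0 0'>o && python3 chk.py 6.5 && python3 nudge.py '0.3 -3.5 0 0 0 0'>o && python3 chk.py 6.5 && python3 nudge.py '0.3 -3.5 0 0 0 0'>o && python3 chk.py 6.5 && python3 nudge.py '0.3 -3.5 0 0 0 0'>o && python3 chk.py 6.5
```

```text
t 5.87 ang -77.7 r 60.5 Ftan(ccw+) -3.5 Frad 0.6 |F|z 7.9 pos [ 523.8 -177.2  170.7]
t 5.95 ang -74.4 r 60.5 Ftan(ccw+) -1.6 Frad -1.0 |F|z 7.2 pos [ 527.2 -176.3  170.7]
t 6.03 ang -71.1 r 60.4 Ftan(ccw+) -1.7 Frad -1.1 |F|z 7.5 pos [ 530.5 -175.3  170.7]
t 6.12 ang -67.8 r 60.4 Ftan(ccw+) -2.2 Frad 0.3 |F|z 6.5 pos [ 533.8 -174.   170.7]
t 6.20 ang -64.4 r 60.4 Ftan(ccw+) -1.9 Frad -1.4 |F|z 6.0 pos [ 537.  -172.5  170.7]
t 6.28 ang -61.1 r 60.3 Ftan(ccw+) -2.3 Frad -0.4 |F|z 6.4 pos [ 540.1 -170.9  170.7]
t 6.37 ang -57.7 r 60.3 Ftan(ccw+) -2.0 Frad -0.3 |F|z 7.4 pos [ 543.1 -169.1  170.7]
t 6.45 ang -54.4 r 60.3 Ftan(ccw+) -1.6 Frad -0.5 |F|z 6.5 pos [ 546.  -167.1  170.8]
t 6.53 ang -51.2 r 60.3 Ftan(ccw+) -1.5 Frad -1.2 |F|z 6.8 pos [ 548.7 -165.   170.7]
t 6.62 ang -47.8 r 60.2 Ftan(ccw+) -1.6 Frad -0.5 |F|z 6.6 pos [ 551.3 -162.7  170.8]
t 6.70 ang -44.5 r 60.2 Ftan(ccw+) -2.3 Frad -1.1 |F|z 6.2 pos [ 553.8 -160.2  170.8]
t 6.78 ang -41.1 r 60.2 Ftan(ccw+) -2.9 Frad -1.4 |F|z 7.0 pos [ 556.2 -157.7  170.7]
t 6.87 ang -37.8 r 60.1 Ftan(ccw+) -1.3 Frad 0.1 |F|z 6.3 pos [ 558.4 
[... 257 characters left out ...]
 -146.   170.8]
t 7.20 ang -24.4 r 60.0 Ftan(ccw+) -2.6 Frad -1.6 |F|z 6.6 pos [ 565.5 -142.9  170.8]
t 7.28 ang -21.1 r 60.0 Ftan(ccw+) -2.6 Frad -1.4 |F|z 6.1 pos [ 566.9 -139.7  170.7]
t 7.37 ang -17.7 r 59.9 Ftan(ccw+) -2.7 Frad -0.4 |F|z 5.9 pos [ 568.  -136.3  170.8]
t 7.45 ang -14.4 r 59.9 Ftan(ccw+) -2.6 Frad -0.7 |F|z 5.6 pos [ 569.  -133.   170.8]
t 7.53 ang -11.0 r 59.9 Ftan(ccw+) -2.5 Frad -2.0 |F|z 6.1 pos [ 569.7 -129.6  170.7]
t 7.62 ang -7.7 r 59.9 Ftan(ccw+) -2.3 Frad -0.6 |F|z 5.5 pos [ 570.2 -126.1  170.8]
t 7.70 ang -4.4 r 59.8 Ftan(ccw+) -3.9 Frad -0.0 |F|z 5.8 pos [ 570.5 -122.7  170.8]
t 7.78 ang -1.0 r 59.8 Ftan(ccw+) -2.0 Frad -1.1 |F|z 4.7 pos [ 570.7 -119.2  170.8]
```

```bash

python3 nudge.py '-0.3 -3.5 0 0 0 0'>o && python3 chk.py 6.5 && python3 nudge.py '-0.3 -3.5 0 0 0 0'>o && python3 chk.py 6.5 && python3 nudge.py '-0.3 -3.5 0 0 0 0'>o && python3 chk.py 6.5 && python3 nudge.py '-0.9 -3.4 0 0 0 0'>o && python3 chk.py 6.5 && python3 nudge.py '-0.9 -3.4 0 0 0 0'>o && python3 chk.py 6.5 && python3 nudge.py '-0.9 -3.4 0 0 0 0'>o && python3 chk.py 6.5 && python3 nudge.py '-1.5 -3.2 0 0 0 0'>o && python3 chk.py 6.5 && python3 nudge.py '-1.5 -3.2 0 0 0 0'>o && python3 chk.py 6.5 && python3 nudge.py '-1.5 -3.2 0 0 0 0'>o && python3 chk.py 6.5 && python3 nudge.py '-2 -2.9 0 0 0 0'>o && python3 chk.py 6.5 && python3 nudge.py '-2 -2.9 0 0 0 0'>o && python3 chk.py 6.5 && python3 nudge.py '-2 -2.9 0 0 0 0'>o && python3 chk.py 6.5 && python3 nudge.py '-2.5 -2.5 0 0 0 0'>o && python3 chk.py 6.5 && python3 nudge.py '-2.5 -2.5 0 0 0 0'>o && python3 chk.py 6.5 && python3 nudge.py '-2.5 -2.5 0 0 0 0'>o && python3 chk.py 6.5 && python3 nudge.py '-2.9 -2 0 0 0 0'>o && python3 chk.py 6.5 && python3 nudge.py '-2.9 -2 0 0 0 0'>o && python3 chk.py 6.5 && python3 nudge.py '-2.9 -2 0 0 0 0'>o && python3 chk.py 6.5 && python3 nudge.py '-3.2 -1.5 0 0 0 0'>o && python3 chk.py 6.5 && python3 nudge.py '-3.2 -1.5 0 0 0 0'>o && python3 chk.py 6.5 && python3 nudge.py '-3.2 -1.5 0 0 0 0'>o && python3 chk.py 6.5 && python3 nudge.py '-3.4 -0.9 0 0 0 0'>o && python3 chk.py 6.5 && python3 nudge.py '-3.4 -0.9 0 0 0 0'>o && python3 chk.py 6.5 && python3 nudge.py '-3.4 -0.9 0 0 0 0'>o && python3 chk.py 6.5
```

```text
t 7.87 ang 2.3 r 59.8 Ftan(ccw+) -1.8 Frad -1.2 |F|z 5.6 pos [ 570.6 -115.7  170.8]
t 7.95 ang 5.7 r 59.8 Ftan(ccw+) -2.0 Frad -1.1 |F|z 4.7 pos [ 570.4 -112.2  170.8]
t 8.03 ang 9.0 r 59.8 Ftan(ccw+) -1.5 Frad -1.9 |F|z 5.9 pos [ 570.  -108.7  170.7]
t 8.12 ang 12.3 r 59.7 Ftan(ccw+) -1.2 Frad -1.4 |F|z 5.5 pos [ 569.2 -105.3  170.8]
t 8.20 ang 15.7 r 59.7 Ftan(ccw+) -2.9 Frad -2.6 |F|z 5.2 pos [ 568.4 -102.   170.8]
t 8.28 ang 19.1 r 59.7 Ftan(ccw+) -1.7 Frad -0.4 |F|z 5.7 pos [567.4 -98.6 170.8]
t 8.37 ang 22.4 r 59.7 Ftan(ccw+) -2.7 Frad -1.1 |F|z 4.4 pos [566.1 -95.4 170.8]
t 8.45 ang 25.8 r 59.7 Ftan(ccw+) -1.9 Frad -0.9 |F|z 5.3 pos [564.7 -92.1 170.8]
t 8.53 ang 29.4 r 59.7 Ftan(ccw+) -1.7 Frad -3.0 |F|z 5.4 pos [563.  -88.8 170.7]
t 8.62 ang 32.7 r 59.7 Ftan(ccw+) -1.5 Frad -1.7 |F|z 4.0 pos [561.1 -85.8 170.8]
t 8.70 ang 36.1 r 59.7 Ftan(ccw+) -3.3 Frad -2.2 |F|z 5.5 pos [559.1 -82.9 170.8]
t 8.78 ang 39.5 r 59.7 Ftan(ccw+) -1.9 Frad -2.6 |F|z 5.4 pos [557.  -80.1 170.7]
t 8.87 ang 42.8 r 59.7 Ftan(ccw+) -1.7 Frad -1.8 |F|z 4.6 pos [554.7 -77.5 170.8]
t 8.95 ang 46.2 r 59.7
[... 179 characters left out ...]
9 Frad -1.6 |F|z 4.5 pos [546.8 -70.4 170.8]
t 9.20 ang 56.3 r 59.7 Ftan(ccw+) -2.3 Frad -2.4 |F|z 4.7 pos [544.  -68.4 170.8]
t 9.28 ang 59.8 r 59.8 Ftan(ccw+) -2.4 Frad -2.5 |F|z 5.7 pos [541.  -66.4 170.7]
t 9.37 ang 63.2 r 59.7 Ftan(ccw+) -2.3 Frad -1.5 |F|z 4.9 pos [537.8 -64.8 170.8]
t 9.45 ang 66.6 r 59.8 Ftan(ccw+) -2.2 Frad -2.7 |F|z 4.2 pos [534.7 -63.3 170.8]
t 9.53 ang 69.9 r 59.8 Ftan(ccw+) -1.8 Frad -3.9 |F|z 4.7 pos [531.4 -61.9 170.7]
t 9.62 ang 73.3 r 59.8 Ftan(ccw+) -1.6 Frad -2.7 |F|z 5.2 pos [528.1 -60.8 170.8]
t 9.70 ang 76.6 r 59.8 Ftan(ccw+) -2.7 Frad -2.1 |F|z 4.9 pos [524.8 -59.9 170.8]
t 9.78 ang 80.0 r 59.9 Ftan(ccw+) -2.6 Frad -3.8 |F|z 5.3 pos [521.3 -59.1 170.7]
```

```bash

python3 nudge.py '-3.5 -0.3 0 0 0 0'>o && python3 chk.py 6.5 && python3 nudge.py '-3.5 -0.3 0 0 0 0'>o && python3 chk.py 6.5 && python3 nudge.py '-3.5 -0.2 0 0 0 0'>o && python3 chk.py 6.5 && python3 nudge.py '-3.5 0.4 0 0 0 0'>o && python3 chk.py 6.5 && python3 nudge.py '-3.5 0.4 0 0 0 0'>o && python3 chk.py 6.5 && python3 nudge.py '-3.5 0.4 0 0 0 0'>o && python3 chk.py 6.5 && python3 nudge.py '-3.4 0.9 0 0 0 0'>o && python3 chk.py 6.5 && python3 nudge.py '-3.4 0.9 0 0 0 0'>o && python3 chk.py 6.5 && python3 nudge.py '-3.4 0.9 0 0 0 0'>o && python3 chk.py 6.5 && python3 nudge.py '-3.2 1.5 0 0 0 0'>o && python3 chk.py 6.5 && python3 nudge.py '-3.2 1.5 0 0 0 0'>o && python3 chk.py 6.5 && python3 nudge.py '-3.2 1.5 0 0 0 0'>o && python3 chk.py 6.5 && python3 nudge.py '-2.9 2 0 0 0 0'>o && python3 chk.py 6.5 && python3 nudge.py '-2.9 2 0 0 0 0'>o && python3 chk.py 6.5 && python3 nudge.py '-2.9 2 0 0 0 0'>o && python3 chk.py 6.5 && python3 nudge.py '-2.5 2.5 0 0 0 0'>o && python3 chk.py 6.5 && python3 nudge.py '-2.5 2.5 0 0 0 0'>o && python3 chk.py 6.5 && python3 nudge.py '-2.5 2.5 0 0 0 0'>o && python3 chk.py 6.5 && python3 nudge.py '-2 2.9 0 0 0 0'>o && python3 chk.py 6.5 && python3 nudge.py '-2 2.9 0 0 0 0'>o && python3 chk.py 6.5 && python3 nudge.py '-2 2.9 0 0 0 0'>o && python3 chk.py 6.5 && python3 nudge.py '-1.5 3.2 0 0 0 0'>o && python3 chk.py 6.5 && python3 nudge.py '-1.5 3.2 0 0 0 0'>o && python3 chk.py 6.5 && python3 nudge.py '-1.5 3.2 0 0 0 0'>o && python3 chk.py 6.5
```

```text
t 9.87 ang 83.4 r 59.9 Ftan(ccw+) -1.3 Frad -3.9 |F|z 4.4 pos [517.8 -58.6 170.7]
t 9.95 ang 86.7 r 59.9 Ftan(ccw+) -2.5 Frad -3.1 |F|z 5.7 pos [514.3 -58.3 170.7]
t 10.03 ang 90.0 r 60.0 Ftan(ccw+) -2.8 Frad -3.4 |F|z 6.0 pos [510.9 -58.1 170.7]
t 10.12 ang 93.4 r 60.0 Ftan(ccw+) -1.5 Frad -2.6 |F|z 5.4 pos [507.3 -58.3 170.7]
t 10.20 ang 96.7 r 60.0 Ftan(ccw+) -2.8 Frad -2.8 |F|z 5.3 pos [503.9 -58.5 170.7]
t 10.28 ang 100.0 r 60.0 Ftan(ccw+) -2.7 Frad -3.6 |F|z 5.1 pos [500.5 -59.  170.7]
t 10.37 ang 103.4 r 60.0 Ftan(ccw+) -2.0 Frad -2.3 |F|z 6.5 pos [497.  -59.7 170.7]
t 10.45 ang 106.7 r 60.1 Ftan(ccw+) -2.3 Frad -3.9 |F|z 5.6 pos [493.7 -60.6 170.8]
t 10.53 ang 109.9 r 60.1 Ftan(ccw+) -2.8 Frad -3.4 |F|z 4.1 pos [490.4 -61.6 170.7]
t 10.62 ang 113.4 r 60.1 Ftan(ccw+) -2.1 Frad -3.4 |F|z 5.5 pos [487.  -62.9 170.7]
t 10.70 ang 116.8 r 60.2 Ftan(ccw+) -2.3 Frad -3.3 |F|z 5.6 pos [483.8 -64.4 170.7]
t 10.78 ang 118.1 r 60.0 Ftan(ccw+) -11.8 Frad -2.0 |F|z -0.5 pos [482.6 -65.2 171. ]
```

Firm rise at 118° after 347° of turning. I'll check that it holds.

```bash
python3 nudge.py '0 0 0 0 0 0'>o; python3 chk.py 9; python3 nudge.py '1 -0.5 0 0 0 0' >o;python3 chk.py 9;  python3 nudge.py '0 0 0 0 0 0'>o; python3 chk.py 9
python3 - <<'E'
import numpy as np
from scipy.optimize import least_squares
L=np.array([eval(l) for l in open("log.txt")])[2:-4,1:3]
r=least_squares(lambda p:np.hypot(*(L-p[:2]).T)-p[2],[511,-118,60]);print(r.x,np.abs(r.fun).max())
E
```

```text
t 10.87 ang 117.9 r 60.1 Ftan(ccw+) -8.3 Frad -3.2 |F|z 0.7 pos [482.8 -65.  170.9]
t 10.95 ang 117.6 r 60.1 Ftan(ccw+) -4.6 Frad -2.1 |F|z 4.8 pos [483.1 -64.8 170.8]
t 11.03 ang 117.6 r 60.1 Ftan(ccw+) -6.0 Frad -1.8 |F|z 4.2 pos [483.1 -64.8 170.8]
[ 510.44814362 -118.43567521   60.25944097] 0.17393307585360418
```

The stop is firm, at TCP (483.0, -64.9) or about 117.1° about the fitted axis (510.45, -118.44). Next I'll work out the clockwise rows.

```bash
sed -i 's/C=np.array(.*);s=/C=np.array([510.45,-118.44]);s=/' chk.py; python3 - <<'E'
import numpy as np
p=lambda a:60.2*np.array([np.cos(np.radians(a)),-np.sin(np.radians(a))])
for j in range(0,36,9): print(";".join("%.1f %.1f"%tuple(p(107-10*k)-p(117-10*k)) for k in range(j,j+9)))
E
```

```text
9.7 -3.9;10.3 -2.2;10.5 -0.4;10.4 1.5;10.0 3.2;9.3 4.9;8.3 6.5;7.0 7.8;5.6 8.9
3.9 9.7;2.2 10.3;0.4 10.5;-1.5 10.4;-3.2 10.0;-4.9 9.3;-6.5 8.3;-7.8 7.0;-8.9 5.6
-9.7 3.9;-10.3 2.2;-10.5 0.4;-10.4 -1.5;-10.0 -3.2;-9.3 -4.9;-8.3 -6.5;-7.0 -7.8;-5.6 -8.9
-3.9 -9.7;-2.2 -10.3;-0.4 -10.5;1.5 -10.4;3.2 -10.0;4.9 -9.3;6.5 -8.3;7.8 -7.0;8.9 -5.6
```

```bash

python3 nudge.py '9.7 -3.9 0 0 0 0;10.3 -2.2 0 0 0 0;10.5 -0.4 0 0 0 0;10.4 1.5 0 0 0 0;10 3.2 0 0 0 0;9.3 4.9 0 0 0 0'>o; python3 chk.py 9 && python3 nudge.py '8.3 6.5 0 0 0 0;7 7.8 0 0 0 0;5.6 8.9 0 0 0 0'>o; python3 chk.py 9
```

```text
t 11.53 ang 60.4 r 60.1 Ftan(ccw+) 2.5 Frad 3.0 |F|z 10.6 pos [540.1 -66.2 170.7]
t 11.78 ang 29.3 r 60.0 Ftan(ccw+) 2.5 Frad 4.6 |F|z 8.2 pos [562.8 -89.1 170.8]
```

```bash

python3 nudge.py '4.8 9.3 0 0 0 0;2.2 10.3 0 0 0 0;0.4 10.5 0 0 0 0;-1.5 10.4 0 0 0 0;-3.2 10 0 0 0 0;-4.9 9.3 0 0 0 0'>o; python3 chk.py 9 && python3 nudge.py '-6.5 8.3 0 0 0 0;-7.8 7 0 0 0 0;-8.9 5.6 0 0 0 0;-9.7 3.9 0 0 0 0;-10.3 2.2 0 0 0 0;-10.5 0.4 0 0 0 0'>o; python3 chk.py 9
```

```text
t 12.28 ang -32.3 r 60.1 Ftan(ccw+) 1.4 Frad 2.0 |F|z 6.6 pos [ 561.2 -150.6  170.8]
t 12.78 ang -93.6 r 60.2 Ftan(ccw+) 2.3 Frad -1.0 |F|z 5.4 pos [ 506.7 -178.6  170.8]
```

```bash

python3 nudge.py '-10.4 -1.5 0 0 0 0;-10 -3.2 0 0 0 0;-9.3 -4.9 0 0 0 0;-8.3 -6.5 0 0 0 0;-7 -7.8 0 0 0 0;-5.6 -8.9 0 0 0 0'>o; python3 chk.py 9 && python3 nudge.py '-3.9 -9.7 0 0 0 0;-2.2 -10.3 0 0 0 0;-0.4 -10.5 0 0 0 0'>o; python3 chk.py 9
```

```text
t 13.28 ang -153.6 r 60.4 Ftan(ccw+) 2.1 Frad -5.2 |F|z 3.4 pos [ 456.3 -145.4  170.7]
t 13.53 ang 177.0 r 60.5 Ftan(ccw+) 3.2 Frad -6.3 |F|z 2.4 pos [ 450.1 -115.3  170.7]
```

```bash

python3 nudge.py '2.5 -10.4 0 0 0 0;4.2 -10 0 0 0 0;4.9 -9.3 0 0 0 0;6.5 -8.3 0 0 0 0;7.8 -7 0 0 0 0;8.9 -5.6 0 0 0 0'>o; python3 chk.py 9 && python3 nudge.py '9.7 -3.9 0 0 0 0;10.3 -2.2 0 0 0 0;10.5 -0.4 0 0 0 0;10.4 1.5 0 0 0 0;10 3.2 0 0 0 0;9.3 4.9 0 0 0 0'>o; python3 chk.py 9
```

```text
t 14.03 ang 117.4 r 60.4 Ftan(ccw+) 2.2 Frad -3.5 |F|z 8.1 pos [482.6 -64.8 170.6]
t 14.53 ang 58.6 r 60.4 Ftan(ccw+) 2.6 Frad -1.3 |F|z 11.0 pos [541.9 -66.9 170.5]
```

```bash

python3 nudge.py '8.3 6.5 0 0 0 0;7 7.8 0 0 0 0;5.6 8.9 0 0 0 0;3.9 9.7 0 0 0 0;2.2 10.3 0 0 0 0;0.4 10.5 0 0 0 0'>o; python3 chk.py 9 && python3 nudge.py '-1.5 10.4 0 0 0 0;-3.2 10 0 0 0 0;-4.9 9.3 0 0 0 0;-6.5 8.3 0 0 0 0;-7.8 7 0 0 0 0;-8.9 5.6 0 0 0 0'>o; python3 chk.py 9
```

```text
t 15.03 ang -1.5 r 60.3 Ftan(ccw+) 2.9 Frad -0.1 |F|z 8.7 pos [ 570.7 -120.   170.6]
t 15.53 ang -61.9 r 60.2 Ftan(ccw+) 2.7 Frad -0.1 |F|z 7.2 pos [ 538.8 -171.5  170.7]
```

```bash

python3 nudge.py '-9.7 3.9 0 0 0 0;-10.3 2.2 0 0 0 0;-10.5 0.4 0 0 0 0'>o; python3 chk.py 9 && python3 nudge.py '-10.4 -1.5 0 0 0 0;-10 -3.2 0 0 0 0;-9.3 -4.9 0 0 0 0;-8.3 -6.5 0 0 0 0'>o; python3 chk.py 9
```

```text
t 15.78 ang -92.0 r 60.2 Ftan(ccw+) 3.0 Frad 0.8 |F|z 6.0 pos [ 508.3 -178.6  170.8]
t 16.12 ang -132.6 r 60.2 Ftan(ccw+) 1.7 Frad 0.6 |F|z 6.3 pos [ 469.7 -162.8  170.7]
```

Now the last 110°, slowing at the end.

```bash

python3 nudge.py '-7 -7.8 0 0 0 0;-5.6 -8.9 0 0 0 0;-3.9 -9.7 0 0 0 0;-2.2 -10.3 0 0 0 0;-0.4 -10.5 0 0 0 0'>o; python3 chk.py 9 && python3 nudge.py '1.5 -10.4 0 0 0 0;3.2 -10 0 0 0 0;4.9 -9.3 0 0 0 0;6.5 -8.3 0 0 0 0'>o; python3 chk.py 9; python3 nudge.py '4 -3.5 0 0 0 0;0 0 0 0 0 0;0 0 0 0 0 0'>o; python3 chk.py 9
```

```text
t 16.53 ang 176.9 r 60.3 Ftan(ccw+) 2.1 Frad -2.6 |F|z 7.0 pos [ 450.2 -115.2  170.7]
t 16.87 ang 137.1 r 60.4 Ftan(ccw+) 2.2 Frad -3.1 |F|z 7.7 pos [466.2 -77.3 170.6]
t 17.12 ang 131.0 r 60.2 Ftan(ccw+) -1.9 Frad -0.5 |F|z 8.8 pos [471.  -73.  170.6]
```

```bash

python3 nudge.py '3.6 -2.8 0 0 0 0;4.1 -2.7 0 0 0 0;4.2 -2.4 0 0 0 0;0 0 0 0 0 0;0 0 0 0 0 0'>o; python3 chk.py 9; tail -5 log.txt | cut -c1-30
```

```text
t 17.53 ang 118.1 r 60.2 Ftan(ccw+) -0.9 Frad -1.1 |F|z 10.2 pos [482.1 -65.3 170.6]
[16.1167, np.float64(469.66544
[16.5333, np.float64(450.20945
[16.8667, np.float64(466.23577
[17.1167, np.float64(470.95680
[17.5333, np.float64(482.12579
```

```bash

python3 nudge.py '1.1 -0.6 0 0 0 0;0 0 0 0 0 0;0 0 0 0 0 0'>o; python3 chk.py 9
```

```text
t 17.78 ang 117.4 r 60.2 Ftan(ccw+) 1.6 Frad -0.4 |F|z 9.5 pos [482.7 -65.  170.6]
```

```bash

python3 nudge.py '0.4 -0.2 0 0 0 0;0 0 0 0 0 0;0 0 0 0 0 0'>o; python3 chk.py 9; python3 nudge.py '0 0 0 0 0 0;0 0 0 0 0 0;0 0 0 0 0 0;0 0 0 0 0 0;0 0 0 0 0 0;0 0 0 0 0 0' 60; python3 nudge.py '0 0 -10 0 0 0;0 0 -25 0 0 0;0 0 -30 0 0 0;0 0 -30 0 0 0;0 0 -30 0 0 0;0 0 -30 0 0 0;0 0 0 0 0 0;0 0 0 0 0 0'
python3 nudge.py '0 0 0 0 0 0;0 0 0 0 0 0;0 0 0 0 0 0'
python3 - <<'E'
from h import *;from plant import bot
c=bot.get_calibration("wrist");im=bot.read_camera("wrist");top=bot.read_camera("top")
np.savez("w3.npz",im=im,**c)
v=np.hstack([cv2.resize(im,(400,300)),cv2.resize(top[205:365,290:503],(400,300))]);cv2.imwrite("pics/w3.png",v[:,:,::-1])
# foot plate drift between top images
a=cv2.imread("pics/top0.png",0);b=cv2.cvtColor(top,cv2.COLOR_RGB2GRAY)
for n,(y0,y1,x0,x1) in {"foot back":(240,270,325,420),"foot right":(245,345,405,440),"white bush":(305,345,295,335),"tray":(175,255,300,375),"driver":(165,275,425,475)}.items():
    print(n,cv2.phaseCorrelate(np.float32(a[y0:y1,x0:x1]),np.float32(b[y0:y1,x0:x1])))
hsv=cv2.cvtColor(im,cv2.COLOR_RGB2HSV)
m=((hsv[...,2]>190)&((hsv[...,0]<12)|(hsv[...,0]>168))&(hsv[...,1]>150)).astype(np.uint8)
k=max(cv2.findContours(m,0,2)[0],key=cv2.contourArea);uv=cv2.minEnclosingCircle(k);p=plane(c,uv[0],212)
print(uv,p,np.degrees(np.arctan2(p[1]+118.44,p[0]-510.45)),np.hypot(p[1]+118.44,p[0]-510.45))
E
```

```text
t 18.03 ang 117.3 r 60.2 Ftan(ccw+) 1.8 Frad -0.7 |F|z 10.4 pos [482.9 -64.9 170.6]
time_s: 18.53
tcp_pos: [483.9, -65.2, 169.9]
tcp_rot: [1.0, 0.0, -0.001, -0.0]
contact_force: [-0.3, 0.1, -0.1]
finger_gap: 59.8
gripper_force: 0.0
time_s: 19.2
tcp_pos: [485.5, -65.6, 327.3]
tcp_rot: [1.0, 0.0, 0.002, 0.0]
contact_force: [0.4, 0.5, -1.1]
finger_gap: 60.1
gripper_force: 0.0
time_s: 19.45
tcp_pos: [483.4, -65.2, 323.6]
tcp_rot: [1.0, 0.0, -0.002, -0.0]
contact_force: [-0.0, -0.0, -0.5]
finger_gap: 60.1
gripper_force: 0.0
foot back ((-0.008705952128615024, -0.1338600317750327), 1.0035689999659856)
foot right ((0.17111770345420396, -0.0583803003352088), 0.308533667061064)
white bush ((0.2179964684536735, 0.12974164945093491), 0.9286428678035736)
tray ((0.5285810898617314, -0.026626410105912157), 0.9912018540700277)
driver ((0.015104394576205493, -0.0056671726620649565), 1.0147011070251464)
((321.0, 234.0), 14.560319900512695) [483.98945314 -64.07450849 212.        ] 115.95292148813108 60.46294077924579
```

View pics/w3.png

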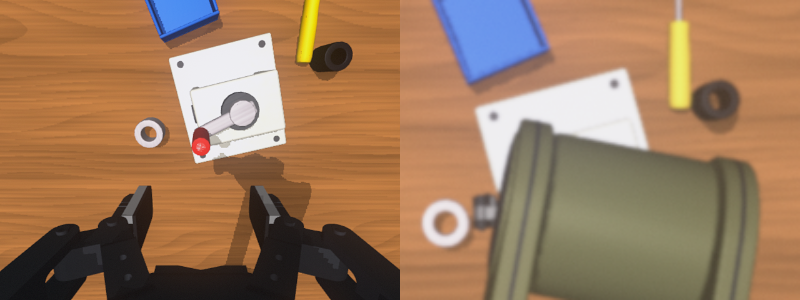

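The wrist picture shows the handle released and upright at (200,146) in the left half. The parts and the unit's foot plate are where they were. Handing in.

```bash
python3 -c "
from plant import bot
print(bot.close_job())"
```

```text
the job is handed in; nothing more can be done
None
```

I wound the crank anticlockwise to its stop (about 117°), turned it two full turns clockwise back to 117° within about 1°, released it and handed in at about 19.5 s; the unit and loose parts showed no visible movement.

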